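# Prime the two lubricator pumps and lock out the clogged one

## Task

Press the black plunger of each of the two blue lubricator pumps straight down: one of them is clear and must go fully home, the other is clogged and pushes back part-way. As soon as the resistance clearly rises, stop and leave that plunger where it is, never forcing it, and put the red collar over the clogged pump's plunger so that it sits flat on the pump's top flange.

Things in the scene. Friction and masses are not known exactly. Their poses are not given: they have to be found in the camera images.
- plunger_a: Black plunger head (24 mm diameter, 10 mm thick) of one of two like, fixed pumps with a blue 64 mm square top flange (top 110 mm above the work surface) and 80 mm base. Origin: centre of the head's top, z up. It slides straight down and stays where left: head top 158 mm up at full height (may start 6 mm lower), 122 mm fully home at a firm stop. Over 25 N before home damages it.
- plunger_b: The same on the other pump; left and right vary. Either may be the clogged one; they look alike. The clear one resists with a steady 4 to 5 N all the way. The clogged one feels the same until its head top is 144 mm up, then resistance rises about 2 N per mm; released, it springs back to about 141 to 144 mm.
- collar_mid (a point): Centre, half-way up, of the red plastic collar: an upright ring, outer diameter 56 mm, inner 46 mm, height 36 mm, about 60 g, loose on the aluminium deck plate (deck top 5 mm, collar centre 23 mm above the work surface). On a pump's flange its centre is 128 mm up. The yellow collar and steel coupling nearby are not needed.
Mind the look-alikes: they are no part of the job. What is shaped like the part that bears collar_mid but green or turquoise is not meant.

How it is judged:
At the end, for the whole second after the job is handed in: One plunger is home (head top under 128 mm); the other was pressed until it resisted and stands part-way (head top 131 to 148 mm), with the red collar flat (within 9 degrees) on its flange, collar centre 120 to 136 mm up and within 15 mm of that plunger's axis (((height (world z) of plunger_a below 0.128 m and height (world z) of plunger_b between 0.131 and 0.148 m and horizontal distance between collar_mid and plunger_b below 0.015 m and height (world z) of collar_mid between 0.12 and 0.136 m and angle between collar_mid's own z axis and vertical below 0.157 rad) or (height (world z) of plunger_b below 0.128 m and height (world z) of plunger_a between 0.131 and 0.148 m and horizontal distance between collar_mid and plunger_a below 0.015 m and height (world z) of collar_mid between 0.12 and 0.136 m and angle between collar_mid's own z axis and vertical below 0.157 rad))); the robot touches nothing.
It fails at once if a plunger that is not home is pushed with more than 25 N (height (world z) of plunger_a above 0.13 m and (contact force between plunger_a and the fingers above 25 N or contact force between plunger_a and the arm above 25 N)).
It fails at once if a plunger that is not home is pushed with more than 25 N (height (world z) of plunger_b above 0.13 m and (contact force between plunger_b and the fingers above 25 N or contact force between plunger_b and the arm above 25 N)).
It also fails if it takes over 67 s, if anything falls off the work surface, if the arm or the gripper's body presses on something with over 40 N, if the wrist force passes 120 N, or if a joint passes its speed limit or range.

## Robot

A 6-joint arm with a two-finger parallel gripper is mounted at the origin on the work surface. World frame = base frame: x ahead of the robot, y to its left, z up, the work surface at z = 0. Lengths are in m, angles in rad, forces in N, time in s.
With the tool pointing down it reaches from about 0.225 to 0.875 m from the base axis. Payload 3.4 kg.
Tool frame: the origin (TCP) lies at the very end of the fingers, on their centre line; the grasp point (between the pads) lies 19 mm behind it; z points along the fingers, y is the line along which they close (so a half turn about z gives the same grasp; the last joint's range is limited). The gripper opens to 85 mm and grips with 20 to 120 N. Pads are 22 mm wide; open, the fingers measure 114 mm over their backs; the gripper's body (76 mm by 85 mm) begins 54 mm behind the grasp point. The pads swing forward as they close: fully open they stand 13 mm farther back than shut.
Start: joints at [-1.226, 0.276, 1.505, -0, 1.361, -0.121], TCP at [0.258, -0.514, 0.231] pointing down, gripper open.
Joint ranges: [-2.89, 2.89], [-0.75, 2.08], [0.22, 2.7], [-1.18, 4.32], [0.11, 2.71], [-2.7, 2.7]. Speed limits (rad/s): [2.57, 2.57, 3.14, 3.14, 3.14, 3.14].

## Interface

Orientations are given as a unit quaternion [w, x, y, z].
In Python, from rig import get_state, optics, sign_off gives the robot as it stands.
- The arm moves only by the tool send_rows, never from a script. Its argument "increments" is a list of rows, each an object with "gripper": the gripper's target within -1 to 1 (shut at 1, half-way at 0, fully open at -1); "linear": the shift along the world's x, y, z in m, a list of three; "delta_rot": the turn, a rotation vector about the world's x, y, z in rad, a list of three. In form: [{"gripper": gripper, "linear": [dx, dy, dz], "delta_rot": [rx, ry, rz]}, ...]. A call has 1 to 8 rows; each row is the pose to reach, as a shift and turn from the pose commanded when the call began; what a row does not reach only later rows make up. A row lasts 1/10 s, in which the tool goes at most 50 mm and 8.59 degrees, less where a joint would pass 70% of its speed; a pose out of reach is approached as far as the arm can. A call with a gripper value outside its range is refused whole. The fingers move at their own pace and stop on an object; "newtons" is the grip in N (left out, the last holds). Time passes only in rows, so rows that repeat a pose let the fingers close. It gives the time, the measured TCP pose, the force, the opening and the grip force at its end, in the units of the state.
- get_state(): the state, without advancing time (a new reading comes with each control period).
- optics.get_image(name): name is "scene" or "top"; returns a dict with "pixels" (400x640x3 uint8, blue, green, red), "K" (3x3 intrinsics, pixels), "rvec" (rotation vector, rad) and "tvec" (3), from world to camera coordinates, as OpenCV has them. Camera axes: x right, y down, z forward; pixel columns grow to the right and rows downward; lengths in m; the calibration is good to about 2 mm. A picture is of the moment at which its call begins. There is no depth.
- sign_off(): hands the job in; it is judged then, once.
The state is a dict: "clock": time; "qpos": joint angles; "qd": joint speeds; "effort": joint torques, N m; "position": TCP position; "ee_rot": TCP orientation; "contact_force": force on the tool from outside, world axes, zero at the start; "moment": the same for the moment, N m; "width": finger opening in m; "gripper_force": force on a finger pad.
Only numpy, scipy, OpenCV 4.12 (cv2) and the standard library are available. Lean on these libraries where they do the work, as an engineer would, in place of code of your own. Each camera call takes 0.05 s, during which the arm holds its last target. There are 200 camera calls.

## Working session

There is one attempt and no reset: what is moved stays moved. The work goes in short steps, Python scripts to look and compute and a tool call to move; the robot and the scene stay as the last step left them, time stands still between calls to the robot, and variables do not carry over. Pictures are saved under pics/ and viewed, at most 10 in all, crops included, and the job is handed in when it is done.

Besides the shell and the picture viewer there is one more tool, called after ">>>" by a JSON object that holds its "name" and its "arguments". send_rows: Moves the arm, as the interface text tells. Its arguments: {"type":"object","properties":{"increments":{"type":"array"},"newtons":{"type":"number"}},"required":["increments"]}

```bash
mkdir -p pics
cat > h.py <<'E'
import numpy as np,cv2
from rig import get_state,optics,sign_off
def get(n,f=None):
    d=optics.get_image(n)
    if f: cv2.imwrite('pics/'+f,d['pixels'])
    return d
def ray(d,uv,z):
    R=cv2.Rodrigues(np.array(d['rvec'],float))[0];t=np.array(d['tvec'],float).ravel()
    c=-R.T@t; v=R.T@np.linalg.inv(np.array(d['K']))@np.array([uv[0],uv[1],1.])
    return c+v*(z-c[2])/v[2]
def proj(d,p):
    return cv2.projectPoints(np.array([p],float),np.array(d['rvec'],float),np.array(d['tvec'],float),np.array(d['K'],float),None)[0].ravel()
E
python3 - <<'E'
from h import *
for n in('scene','top'):
    d=get(n,n+'1.png');R=cv2.Rodrigues(np.array(d['rvec'],float))[0];print(n,-R.T@np.array(d['tvec']).ravel(),R[2])
    h=cv2.cvtColor(d['pixels'],cv2.COLOR_BGR2HSV)
    for c,m in dict(red=((h[...,0]<6)|(h[...,0]>174)),blue=((h[...,0]>100)&(h[...,0]<125))).items():
        m=(m&(h[...,1]>120)&(h[...,2]>50)).astype(np.uint8)
        k,l,s,ce=cv2.connectedComponentsWithStats(m)
        print(c,[(s[i].tolist(),ce[i].round(1).tolist()) for i in range(1,k) if s[i,4]>60])
print(get_state())
E
```

```text
scene [0.98807645 0.03452905 0.8509429 ] [-0.58272992 -0.11159443 -0.80496741]
red [([603, 0, 37, 40, 1053], [625.4, 21.2]), ([265, 194, 27, 30, 525], [278.3, 208.3]), ([158, 200, 13, 44, 514], [163.8, 222.0])]
blue [([256, 265, 46, 64, 1705], [277.1, 295.8]), ([436, 264, 42, 35, 954], [454.6, 282.7]), ([422, 284, 20, 40, 352], [430.4, 301.7]), ([538, 304, 33, 27, 653], [554.1, 317.2])]
top [ 0.3709105  -0.06620594  1.02941431] [ 0.10336441 -0.03371135 -0.9940721 ]
red [([415, 176, 22, 35, 307], [425.5, 192.8]), ([332, 208, 21, 21, 134], [342.3, 217.8])]
blue [([201, 47, 82, 40, 2171], [247.0, 68.5]), ([305, 119, 34, 41, 823], [322.2, 139.7]), ([126, 141, 24, 23, 354], [138.5, 152.8]), ([186, 143, 41, 39, 901], [206.3, 161.9])]
{'clock': 0.1, 'qpos': array([-1.22598112e+00,  2.76535571e-01,  1.50600313e+00, -9.40592460e-06,
        1.36071716e+00, -1.20978286e-01]), 'qd': array([-0.00036934, -0.00285803, -0.00236154,  0.00059337, -0.00265533,
       -0.00097288]), 'effort': array([ 1.56874958e-03, -4.17699802e+01, -2.46404904e+01, -1.78743103e-04,
        5.82070483e-03,  1.22300570e-06]), 'position': array([ 0.2580925 , -0.51329086,  0.2305254 ]), 'ee_rot': array([-8.25889089e-04,  9.73001354e-01,  2.30797907e-01, -9.74478075e-05]), 'contact_force': array([ 0.1805364 , -0.28430129, -0.14551133]), 'moment': array([-0.03507256, -0.02169003, -0.00979046]), 'gripper_force': 0.0, 'width': 0.08554816394625558}
```

View pics/scene1.png

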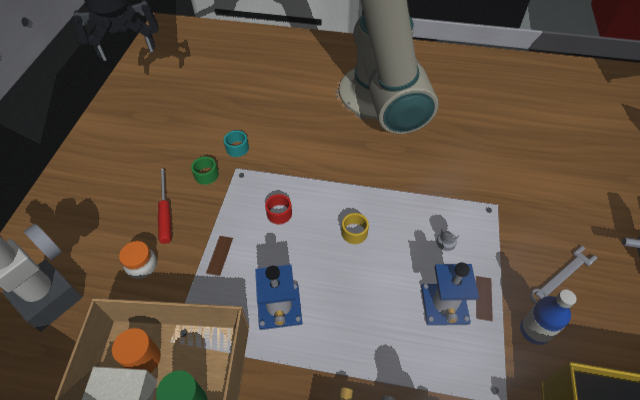

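View pics/top1.png

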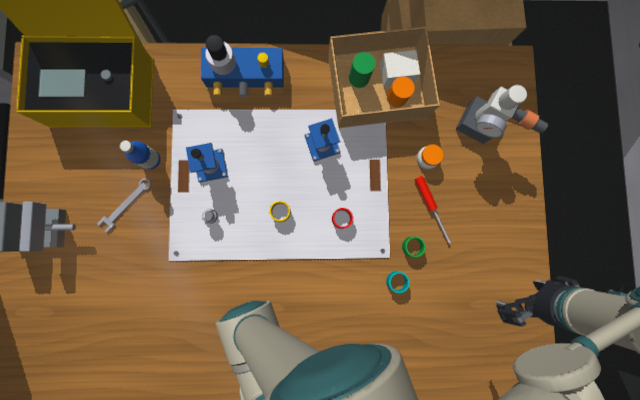

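The red collar is at scene (278,208) and top (342,218). The pumps are at scene (277,290)/(455,285) and top (323,138)/(206,160). Next I'll measure the plunger heads and the collar.

```bash
cat > m.py <<'E'
from h import *
D={n:get(n) for n in('scene','top')}
def comp(d,box,f):
    x0,y0,x1,y1=box;p=d['pixels'][y0:y1,x0:x1];h=cv2.cvtColor(p,cv2.COLOR_BGR2HSV);m=f(h).astype(np.uint8)
    k,l,s,c=cv2.connectedComponentsWithStats(m);i=1+np.argmax(s[1:,4])
    return c[i]+[x0,y0],s[i]+np.array([x0,y0,0,0,0])
dark=lambda h:(h[...,2]<48)
red=lambda h:((h[...,0]<6)|(h[...,0]>174))&(h[...,1]>120)&(h[...,2]>50)
for nm,bs,bt in(('R',(258,258,290,290),(310,119,340,150)),('L',(445,255,477,285),(186,142,215,170))):
    a,sa=comp(D['scene'],bs,dark);b,sb=comp(D['top'],bt,dark);print(nm,a,sa,b,sb)
    for z in(.15,.156):print(z,ray(D['scene'],a,z),ray(D['top'],b,z))
for n,b in(('scene',(255,185,300,235)),('top',(325,200,360,240))):
    a,s=comp(D[n],b,red);print('collar',n,a,s,ray(D[n],[s[0]+s[2]/2,s[1]+s[3]/2],.023),ray(D[n],[s[0]+s[2]/2,s[1]+s[3]/2],.041))
P=[cv2.resize(D['scene']['pixels'][y:y+80,x:x+80],(390,390),interpolation=2) for x,y in((240,250),(415,250))]
Q=[cv2.resize(D['top']['pixels'][y:y+60,x:x+80],(390,200),interpolation=2) for x,y in((285,110),(170,135))]
cv2.imwrite('pics/c1.png',np.vstack([np.hstack(P),np.hstack(Q)]))
E
python3 m.py
```

```text
R [272.29139073 272.22516556] [266 266  14  14 151] [324.36206897 128.89655172] [321 125   8   9  58]
0.15 [ 0.65110053 -0.11631568  0.15      ] [ 0.64556795 -0.11774384  0.15      ]
0.156 [ 0.65398501 -0.11502446  0.156     ] [ 0.64369404 -0.11739221  0.156     ]
L [460.6015625 268.765625 ] [455 263  14  13 128] [195.703125 153.140625] [191 149  10   9  64]
0.15 [0.58983509 0.19012094 0.15      ] [0.58655272 0.18960204 0.15      ]
0.156 [0.59324399 0.18878909 0.156     ] [0.58508145 0.18785673 0.156     ]
collar scene [278.31931166 208.32695985] [265 194  27  30 523] [ 0.44136711 -0.16692488  0.023     ] [ 0.45325291 -0.16254515  0.041     ]
collar top [342.24626866 217.92537313] [332 208  21  21 134] [ 0.43593226 -0.17108067  0.023     ] [ 0.43476933 -0.16920496  0.041     ]
```

View pics/c1.png

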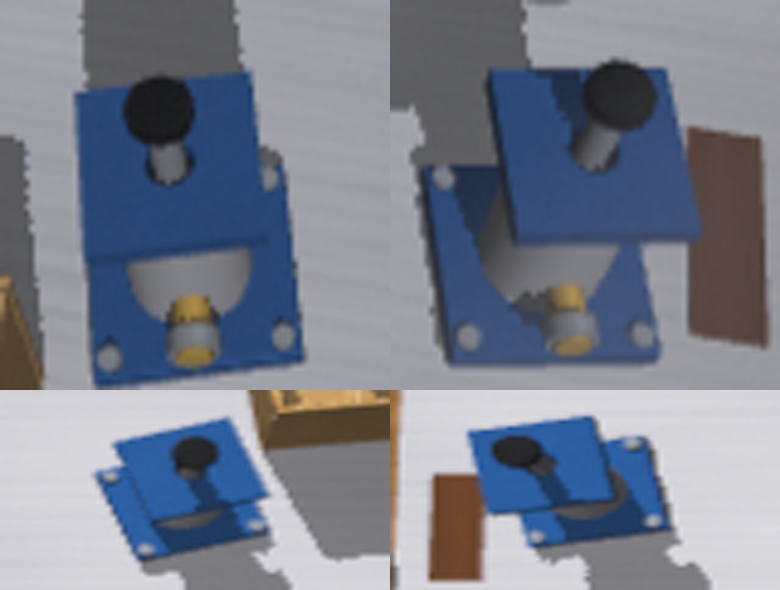

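The crop shows both black heads clearly, R at scene (272,272) and L at scene (461,269). Triangulation puts R at about (0.648,-0.118), L at about (0.588,0.190) and the collar at about (0.438,-0.169). I'll go above R with the fingers shut.

>>> {"name": "send_rows", "arguments": {"increments": [{"gripper": 1, "linear": [0.03, 0.03, 0.01], "delta_rot": [0, 0, 0]}, {"gripper": 1, "linear": [0.065, 0.065, 0.01], "delta_rot": [0, 0, 0]}, {"gripper": 1, "linear": [0.1, 0.1, 0.01], "delta_rot": [0, 0, 0]}, {"gripper": 1, "linear": [0.135, 0.135, 0.01], "delta_rot": [0, 0, 0]}, {"gripper": 1, "linear": [0.17, 0.17, 0.01], "delta_rot": [0, 0, 0]}, {"gripper": 1, "linear": [0.205, 0.205, 0.01], "delta_rot": [0, 0, 0]}, {"gripper": 1, "linear": [0.24, 0.24, 0.01], "delta_rot": [0, 0, 0]}, {"gripper": 1, "linear": [0.275, 0.275, 0.01], "delta_rot": [0, 0, 0]}]}}

```text
clock: 1.0
position: [0.5344, -0.2371, 0.2413]
ee_rot: [0.0, 0.973, 0.231, -0.0]
contact_force: [0.2, -0.1, 0.0]
width: 0.0002
gripper_force: 0.0
```

>>> {"name": "send_rows", "arguments": {"increments": [{"gripper": 1, "linear": [0.035, 0.035, 0], "delta_rot": [0, 0, 0]}, {"gripper": 1, "linear": [0.07, 0.07, 0], "delta_rot": [0, 0, 0]}, {"gripper": 1, "linear": [0.1, 0.1, 0], "delta_rot": [0, 0, 0]}, {"gripper": 1, "linear": [0.115, 0.12, 0], "delta_rot": [0, 0, 0]}, {"gripper": 1, "linear": [0.115, 0.12, -0.02], "delta_rot": [0, 0, 0]}, {"gripper": 1, "linear": [0.115, 0.12, -0.05], "delta_rot": [0, 0, 0]}, {"gripper": 1, "linear": [0.115, 0.12, -0.06], "delta_rot": [0, 0, 0]}, {"gripper": 1, "linear": [0.115, 0.12, -0.06], "delta_rot": [0, 0, 0]}]}}

```text
clock: 1.8
position: [0.647, -0.1185, 0.1792]
ee_rot: [-0.001, 0.973, 0.231, -0.002]
contact_force: [0.2, -0.3, -0.0]
width: 0.0
gripper_force: 0.0
```

Run:
```python
from h import *
D={n:get(n) for n in('scene','top')}
print(get_state()['position'])
s=D['scene'];t=D['top']
for d in(s,t):print(proj(d,[.648,-.118,.152]),proj(d,get_state()['position']))
P=[cv2.resize(s['pixels'][220:320,225:325],(390,390),interpolation=2),cv2.resize(t['pixels'][90:170,280:360],(390,390),interpolation=2)]
cv2.imwrite('pics/c2.png',np.hstack(P))
```

```text
[ 0.64868011 -0.11915014  0.18208577]
[271.64421963 269.84596817] [269.08410105 261.38856982]
[324.49948403 127.66605151] [325.69093297 123.42863879]
```

View pics/c2.png

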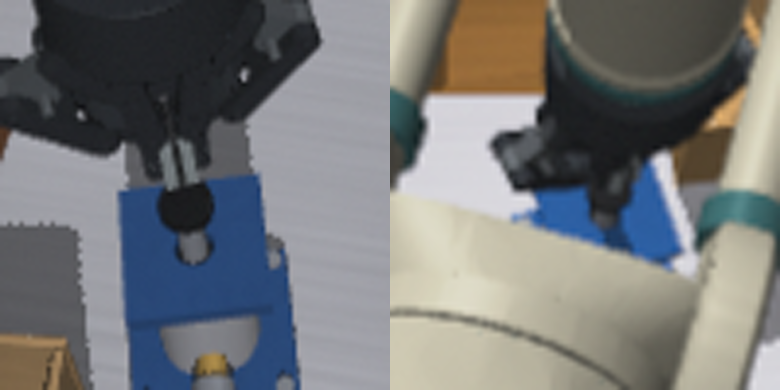

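The fingers stand right above head R in scene crop at (185,190). I'll descend onto it.

>>> {"name": "send_rows", "arguments": {"increments": [{"gripper": 1, "linear": [0, 0, -0.01], "delta_rot": [0, 0, 0]}, {"gripper": 1, "linear": [0, 0, -0.018], "delta_rot": [0, 0, 0]}, {"gripper": 1, "linear": [0, 0, -0.022], "delta_rot": [0, 0, 0]}, {"gripper": 1, "linear": [0, 0, -0.025], "delta_rot": [0, 0, 0]}, {"gripper": 1, "linear": [0, 0, -0.028], "delta_rot": [0, 0, 0]}, {"gripper": 1, "linear": [0, 0, -0.031], "delta_rot": [0, 0, 0]}, {"gripper": 1, "linear": [0, 0, -0.034], "delta_rot": [0, 0, 0]}, {"gripper": 1, "linear": [0, 0, -0.035], "delta_rot": [0, 0, 0]}]}}

```text
clock: 2.7
position: [0.6483, -0.1189, 0.1466]
ee_rot: [0.0, 0.973, 0.231, 0.0]
contact_force: [-0.7, -0.7, 3.1]
width: 0.0002
gripper_force: 1.8
```

>>> {"name": "send_rows", "arguments": {"increments": [{"gripper": 1, "linear": [0, 0, -0.001], "delta_rot": [0, 0, 0]}, {"gripper": 1, "linear": [0, 0, -0.002], "delta_rot": [0, 0, 0]}, {"gripper": 1, "linear": [0, 0, -0.003], "delta_rot": [0, 0, 0]}]}}

```text
clock: 3.0
position: [0.6483, -0.1188, 0.1435]
ee_rot: [0.0, 0.973, 0.231, 0.0]
contact_force: [-0.7, 0.3, 5.0]
width: 0.0
gripper_force: 2.4
```

>>> {"name": "send_rows", "arguments": {"increments": [{"gripper": 1, "linear": [0, 0, -0.0005], "delta_rot": [0, 0, 0]}, {"gripper": 1, "linear": [0, 0, -0.001], "delta_rot": [0, 0, 0]}, {"gripper": 1, "linear": [0, 0, -0.001], "delta_rot": [0, 0, 0]}]}}

```text
clock: 3.3
position: [0.6483, -0.1188, 0.1427]
ee_rot: [0.0, 0.973, 0.231, 0.0]
contact_force: [-1.6, -1.4, 4.8]
width: 0.0002
gripper_force: 2.6
```

Now 1 mm steps, checking force.

>>> {"name": "send_rows", "arguments": {"increments": [{"gripper": 1, "linear": [0, 0, -0.001], "delta_rot": [0, 0, 0]}, {"gripper": 1, "linear": [0, 0, -0.002], "delta_rot": [0, 0, 0]}, {"gripper": 1, "linear": [0, 0, -0.002], "delta_rot": [0, 0, 0]}]}}

```text
clock: 3.6
position: [0.6483, -0.1188, 0.1412]
ee_rot: [0.0, 0.973, 0.231, 0.0]
contact_force: [-2.4, -0.9, 7.6]
width: -0.0004
gripper_force: 3.6
```

>>> {"name": "send_rows", "arguments": {"increments": [{"gripper": 1, "linear": [0, 0, -0.001], "delta_rot": [0, 0, 0]}, {"gripper": 1, "linear": [0, 0, -0.0015], "delta_rot": [0, 0, 0]}, {"gripper": 1, "linear": [0, 0, -0.0015], "delta_rot": [0, 0, 0]}]}}

```text
clock: 3.9
position: [0.6483, -0.1188, 0.1403]
ee_rot: [0.0, 0.973, 0.231, 0.0]
contact_force: [-3.5, -0.0, 8.4]
width: 0.0
gripper_force: 4.8
```

>>> {"name": "send_rows", "arguments": {"increments": [{"gripper": 1, "linear": [0, 0, -0.001], "delta_rot": [0, 0, 0]}, {"gripper": 1, "linear": [0, 0, -0.0015], "delta_rot": [0, 0, 0]}, {"gripper": 1, "linear": [0, 0, -0.0015], "delta_rot": [0, 0, 0]}]}}

```text
clock: 4.2
position: [0.6483, -0.1188, 0.1393]
ee_rot: [0.0, 0.973, 0.231, 0.001]
contact_force: [-2.8, 1.0, 12.5]
width: -0.0001
gripper_force: 5.8
```

R is clogged, since the force rose from 5 to 12.5 N. I'll lift and move to L.

>>> {"name": "send_rows", "arguments": {"increments": [{"gripper": 1, "linear": [0, 0, 0.03], "delta_rot": [0, 0, 0]}, {"gripper": 1, "linear": [0, 0, 0.06], "delta_rot": [0, 0, 0]}, {"gripper": 1, "linear": [-0.005, 0.03, 0.07], "delta_rot": [0, 0, 0]}, {"gripper": 1, "linear": [-0.015, 0.07, 0.07], "delta_rot": [0, 0, 0]}, {"gripper": 1, "linear": [-0.023, 0.115, 0.07], "delta_rot": [0, 0, 0]}, {"gripper": 1, "linear": [-0.031, 0.16, 0.07], "delta_rot": [0, 0, 0]}, {"gripper": 1, "linear": [-0.04, 0.205, 0.07], "delta_rot": [0, 0, 0]}, {"gripper": 1, "linear": [-0.048, 0.25, 0.07], "delta_rot": [0, 0, 0]}]}}

```text
clock: 5.0
position: [0.5997, 0.133, 0.2066]
ee_rot: [-0.0, 0.973, 0.231, -0.0]
contact_force: [0.5, -0.3, 0.1]
width: -0.0
gripper_force: 0.0
```

>>> {"name": "send_rows", "arguments": {"increments": [{"gripper": 1, "linear": [-0.008, 0.04, 0], "delta_rot": [0, 0, 0]}, {"gripper": 1, "linear": [-0.012, 0.059, 0], "delta_rot": [0, 0, 0]}, {"gripper": 1, "linear": [-0.012, 0.059, -0.01], "delta_rot": [0, 0, 0]}, {"gripper": 1, "linear": [-0.012, 0.059, -0.03], "delta_rot": [0, 0, 0]}, {"gripper": 1, "linear": [-0.012, 0.059, -0.03], "delta_rot": [0, 0, 0]}]}}

```text
clock: 5.5
position: [0.5863, 0.1892, 0.1737]
ee_rot: [0.0, 0.973, 0.231, -0.003]
contact_force: [-0.5, -0.3, -0.6]
width: -0.0003
gripper_force: 0.0
```

Run:
```python
from h import *
D={n:get(n) for n in('scene','top')}
print(get_state()['position'])
s=D['scene'];t=D['top']
P=[cv2.resize(s['pixels'][220:320,410:510],(390,390),interpolation=2),cv2.resize(s['pixels'][220:320,225:325],(390,390),interpolation=2)]
cv2.imwrite('pics/c3.png',np.hstack(P))
```

```text
[0.58815524 0.18929529 0.17642149]
```

View pics/c3.png

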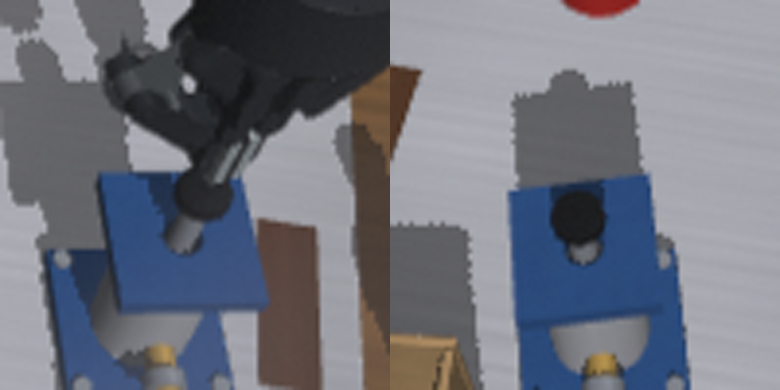

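The fingers are centred over head L, and R now stands lower. I'll press L.

>>> {"name": "send_rows", "arguments": {"increments": [{"gripper": 1, "linear": [0, 0, -0.01], "delta_rot": [0, 0, 0]}, {"gripper": 1, "linear": [0, 0, -0.016], "delta_rot": [0, 0, 0]}, {"gripper": 1, "linear": [0, 0, -0.02], "delta_rot": [0, 0, 0]}, {"gripper": 1, "linear": [0, 0, -0.024], "delta_rot": [0, 0, 0]}, {"gripper": 1, "linear": [0, 0, -0.028], "delta_rot": [0, 0, 0]}, {"gripper": 1, "linear": [0, 0, -0.032], "delta_rot": [0, 0, 0]}, {"gripper": 1, "linear": [0, 0, -0.036], "delta_rot": [0, 0, 0]}, {"gripper": 1, "linear": [0, 0, -0.036], "delta_rot": [0, 0, 0]}]}}

```text
clock: 6.4
position: [0.5883, 0.1902, 0.1407]
ee_rot: [-0.0, 0.973, 0.231, -0.0]
contact_force: [0.6, 0.4, 0.8]
width: -0.0002
gripper_force: 0.0
```

Run:
```python
from h import *
D={n:get(n) for n in('scene','top')}
print(get_state()['position'],get_state()['contact_force'])
s=D['scene'];t=D['top']
P=[cv2.resize(s['pixels'][220:320,410:510],(390,390),interpolation=2),cv2.resize(t['pixels'][110:190,165:245],(390,390),interpolation=2)]
cv2.imwrite('pics/c4.png',np.hstack(P))
```

```text
[0.58831622 0.19055427 0.14084149] [ 0.05053204  0.14217787 -0.25773601]
```

View pics/c4.png

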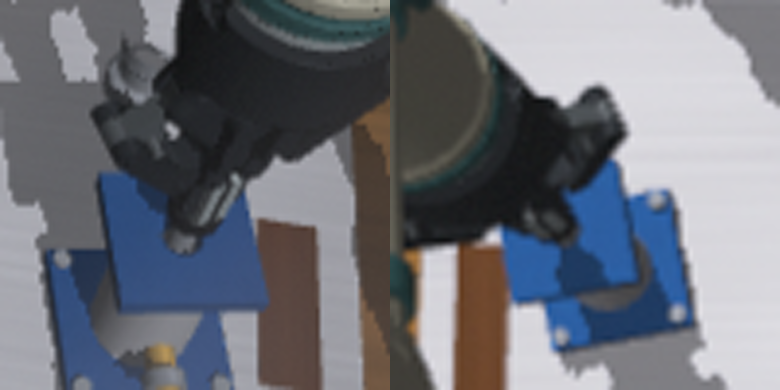

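The finger tip at crop (183,222) hides the head, so the picture doesn't settle it. I'll press on a little and read the force in motion.

>>> {"name": "send_rows", "arguments": {"increments": [{"gripper": 1, "linear": [0, 0, -0.0015], "delta_rot": [0, 0, 0]}, {"gripper": 1, "linear": [0, 0, -0.003], "delta_rot": [0, 0, 0]}]}}

```text
clock: 6.7
position: [0.5885, 0.1906, 0.1386]
ee_rot: [-0.0, 0.973, 0.231, 0.0]
contact_force: [-0.9, 1.6, 3.1]
width: 0.0001
gripper_force: 1.8
```

It is still light at 0.1386, so L is the clear one. I'll press it home.

>>> {"name": "send_rows", "arguments": {"increments": [{"gripper": 1, "linear": [0, 0, -0.002], "delta_rot": [0, 0, 0]}, {"gripper": 1, "linear": [0, 0, -0.004], "delta_rot": [0, 0, 0]}, {"gripper": 1, "linear": [0, 0, -0.006], "delta_rot": [0, 0, 0]}, {"gripper": 1, "linear": [0, 0, -0.008], "delta_rot": [0, 0, 0]}]}}

```text
clock: 7.1
position: [0.5885, 0.1905, 0.1303]
ee_rot: [-0.0, 0.973, 0.231, 0.0]
contact_force: [-0.6, 0.8, 3.0]
width: -0.0
gripper_force: 1.9
```

>>> {"name": "send_rows", "arguments": {"increments": [{"gripper": 1, "linear": [0, 0, -0.002], "delta_rot": [0, 0, 0]}, {"gripper": 1, "linear": [0, 0, -0.004], "delta_rot": [0, 0, 0]}, {"gripper": 1, "linear": [0, 0, -0.006], "delta_rot": [0, 0, 0]}]}}

```text
clock: 7.4
position: [0.5885, 0.1905, 0.1242]
ee_rot: [-0.0, 0.973, 0.231, 0.0]
contact_force: [-0.1, 1.9, 3.7]
width: -0.0003
gripper_force: 1.9
```

>>> {"name": "send_rows", "arguments": {"increments": [{"gripper": 1, "linear": [0, 0, -0.001], "delta_rot": [0, 0, 0]}, {"gripper": 1, "linear": [0, 0, -0.002], "delta_rot": [0, 0, 0]}, {"gripper": 1, "linear": [0, 0, -0.003], "delta_rot": [0, 0, 0]}]}}

```text
clock: 7.7
position: [0.5884, 0.1905, 0.122]
ee_rot: [-0.0, 0.973, 0.231, 0.0]
contact_force: [-1.7, 2.5, 11.2]
width: 0.0003
gripper_force: 5.6
```

L is at its firm stop. I'll lift and go above the red collar, opening the gripper.

>>> {"name": "send_rows", "arguments": {"increments": [{"gripper": 1, "linear": [0, 0, 0.03], "delta_rot": [0, 0, 0]}, {"gripper": 1, "linear": [0, 0, 0.06], "delta_rot": [0, 0, 0]}, {"gripper": -1, "linear": [-0.01, -0.024, 0.09], "delta_rot": [0, 0, 0]}, {"gripper": -1, "linear": [-0.025, -0.06, 0.09], "delta_rot": [0, 0, 0]}, {"gripper": -1, "linear": [-0.04, -0.096, 0.09], "delta_rot": [0, 0, 0]}, {"gripper": -1, "linear": [-0.056, -0.135, 0.09], "delta_rot": [0, 0, 0]}, {"gripper": -1, "linear": [-0.073, -0.175, 0.09], "delta_rot": [0, 0, 0]}, {"gripper": -1, "linear": [-0.09, -0.215, 0.09], "delta_rot": [0, 0, 0]}]}}

```text
clock: 8.5
position: [0.4965, -0.0268, 0.2105]
ee_rot: [0.001, 0.973, 0.231, -0.001]
contact_force: [0.4, -0.9, -0.3]
width: 0.085
gripper_force: 0.0
```

>>> {"name": "send_rows", "arguments": {"increments": [{"gripper": -1, "linear": [-0.016, -0.04, 0], "delta_rot": [0, 0, 0]}, {"gripper": -1, "linear": [-0.032, -0.08, 0], "delta_rot": [0, 0, 0]}, {"gripper": -1, "linear": [-0.048, -0.115, 0], "delta_rot": [0, 0, 0]}, {"gripper": -1, "linear": [-0.06, -0.144, 0], "delta_rot": [0, 0, 0]}, {"gripper": -1, "linear": [-0.06, -0.144, -0.04], "delta_rot": [0, 0, 0]}, {"gripper": -1, "linear": [-0.06, -0.144, -0.08], "delta_rot": [0, 0, 0]}, {"gripper": -1, "linear": [-0.06, -0.144, -0.12], "delta_rot": [0, 0, 0]}, {"gripper": -1, "linear": [-0.06, -0.144, -0.12], "delta_rot": [0, 0, 0]}]}}

```text
clock: 9.3
position: [0.4331, -0.1669, 0.0866]
ee_rot: [-0.004, 0.973, 0.231, -0.005]
contact_force: [-0.8, 0.9, -0.1]
width: 0.0852
gripper_force: 0.0
```

Run:
```python
from h import *
D={n:get(n) for n in('scene','top')}
S=get_state();print(S['position'],S['width'])
s=D['scene'];t=D['top']
P=[cv2.resize(s['pixels'][150:250,230:330],(390,390),interpolation=2),cv2.resize(s['pixels'][240:340,400:500],(390,390),interpolation=2)]
cv2.imwrite('pics/c5.png',np.hstack(P))
```

```text
[ 0.43759392 -0.16886485  0.09110325] 0.08511493272615726
```

View pics/c5.png

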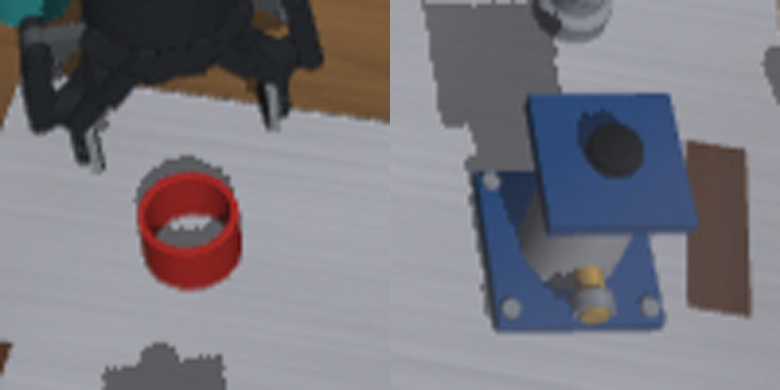

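The collar lies centred between the fingers (crop (188,225)), and L's head is down near its flange. I'll descend and grip.

>>> {"name": "send_rows", "arguments": {"increments": [{"gripper": -1, "linear": [0.001, 0.001, -0.02], "delta_rot": [0, 0, 0]}, {"gripper": -1, "linear": [0.001, 0.001, -0.04], "delta_rot": [0, 0, 0]}, {"gripper": -1, "linear": [0.001, 0.001, -0.06], "delta_rot": [0, 0, 0]}, {"gripper": -1, "linear": [0.001, 0.001, -0.072], "delta_rot": [0, 0, 0]}, {"gripper": -1, "linear": [0.001, 0.001, -0.08], "delta_rot": [0, 0, 0]}, {"gripper": -1, "linear": [0.001, 0.001, -0.08], "delta_rot": [0, 0, 0]}, {"gripper": 0.2, "linear": [0.001, 0.001, -0.08], "delta_rot": [0, 0, 0]}, {"gripper": 0.4, "linear": [0.001, 0.001, -0.08], "delta_rot": [0, 0, 0]}], "newtons": 30}}

```text
clock: 10.2
position: [0.4402, -0.1683, 0.0124]
ee_rot: [0.001, 0.973, 0.231, 0.001]
contact_force: [-0.5, -0.6, 0.1]
width: 0.059
gripper_force: 0.0
```

>>> {"name": "send_rows", "arguments": {"increments": [{"gripper": 1, "linear": [0, 0, 0], "delta_rot": [0, 0, 0]}, {"gripper": 1, "linear": [0, 0, 0], "delta_rot": [0, 0, 0]}, {"gripper": 1, "linear": [0, 0, 0], "delta_rot": [0, 0, 0]}, {"gripper": 1, "linear": [0, 0, 0], "delta_rot": [0, 0, 0]}, {"gripper": 1, "linear": [0, 0, 0], "delta_rot": [0, 0, 0]}]}}

```text
clock: 10.7
position: [0.4401, -0.1683, 0.0127]
ee_rot: [0.001, 0.973, 0.231, 0.001]
contact_force: [-0.2, 0.1, 5.0]
width: 0.0551
gripper_force: 31.0
```

>>> {"name": "send_rows", "arguments": {"increments": [{"gripper": 1, "linear": [0, 0, 0.02], "delta_rot": [0, 0, 0]}, {"gripper": 1, "linear": [0, 0, 0.05], "delta_rot": [0, 0, 0]}, {"gripper": 1, "linear": [0, 0, 0.09], "delta_rot": [0, 0, 0]}, {"gripper": 1, "linear": [0, 0, 0.13], "delta_rot": [0, 0, 0]}, {"gripper": 1, "linear": [0, 0, 0.17], "delta_rot": [0, 0, 0]}, {"gripper": 1, "linear": [0.02, 0.005, 0.19], "delta_rot": [0, 0, 0]}, {"gripper": 1, "linear": [0.05, 0.012, 0.19], "delta_rot": [0, 0, 0]}, {"gripper": 1, "linear": [0.08, 0.02, 0.19], "delta_rot": [0, 0, 0]}]}}

```text
clock: 11.5
position: [0.5204, -0.148, 0.2035]
ee_rot: [0.001, 0.973, 0.23, 0.001]
contact_force: [0.2, 0.5, -0.4]
width: 0.0557
gripper_force: 32.4
```

>>> {"name": "send_rows", "arguments": {"increments": [{"gripper": 1, "linear": [0.035, 0.008, 0], "delta_rot": [0, 0, 0]}, {"gripper": 1, "linear": [0.07, 0.016, 0], "delta_rot": [0, 0, 0]}, {"gripper": 1, "linear": [0.1, 0.024, 0], "delta_rot": [0, 0, 0]}, {"gripper": 1, "linear": [0.12, 0.028, 0], "delta_rot": [0, 0, 0]}, {"gripper": 1, "linear": [0.128, 0.03, 0], "delta_rot": [0, 0, 0]}, {"gripper": 1, "linear": [0.128, 0.03, 0], "delta_rot": [0, 0, 0]}, {"gripper": 1, "linear": [0.128, 0.03, 0], "delta_rot": [0, 0, 0]}]}}

```text
clock: 12.2
position: [0.6461, -0.1179, 0.2014]
ee_rot: [-0.0, 0.973, 0.231, -0.001]
contact_force: [-0.0, -0.0, 0.2]
width: 0.0554
gripper_force: 32.4
```

Run:
```python
from h import *
s=get('scene');t=get('top')
S=get_state();p=S['position'];print(p,S['width'])
for off in(0,.0):print('expect',proj(s,p+[0,0,.0103]),proj(t,p+[0,0,.0103]))
for d in(s,t):
    h=cv2.cvtColor(d['pixels'],cv2.COLOR_BGR2HSV);m=(((h[...,0]<6)|(h[...,0]>174))&(h[...,1]>120)&(h[...,2]>40)).astype(np.uint8)
    k,l,q,c=cv2.connectedComponentsWithStats(m);print([(q[i].tolist(),c[i].round(1)) for i in range(1,k) if q[i,4]>40])
cv2.imwrite('pics/c6.png',np.hstack([cv2.resize(s['pixels'][205:305,220:320],(390,390),interpolation=2),cv2.resize(t['pixels'][80:160,290:370],(390,390),interpolation=2)]))
```

```text
[ 0.64599159 -0.11806178  0.20163916] 0.055507724923201475
expect [268.30115496 250.79040102] [325.99166662 120.37353321]
expect [268.30115496 250.79040102] [325.99166662 120.37353321]
[([592, 0, 48, 40, 1691], array([617.5,  17.9])), ([158, 200, 13, 44, 513], array([163.9, 221.9])), ([250, 234, 37, 39, 831], array([269.4, 253.5]))]
[([318, 117, 22, 19, 151], array([328.4, 128.5])), ([415, 176, 22, 35, 308], array([425.5, 192.8]))]
```

View pics/c6.png

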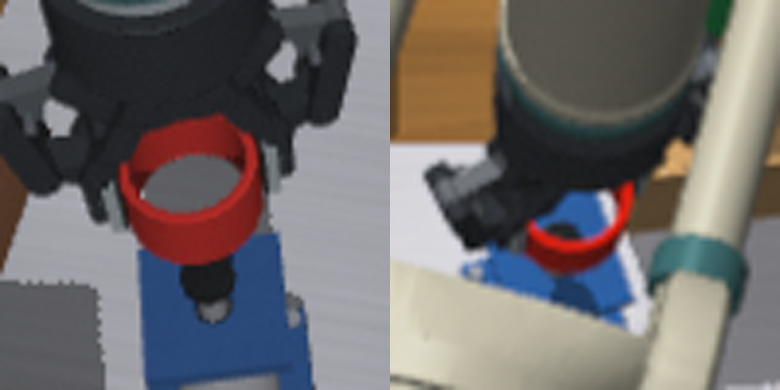

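The collar is held between the pads at scene crop (190,190), and it looks slightly tilted. I'll compare it with the outline expected for a level collar.

Run:
```python
from h import *
s=get('scene');p=get_state()['position'];print(p)
h=cv2.cvtColor(s['pixels'],cv2.COLOR_BGR2HSV);m=(((h[...,0]<6)|(h[...,0]>174))&(h[...,1]>120)&(h[...,2]>40)).astype(np.uint8)
m[:225]=0;m[290:]=0;m[:,:240]=0;m[:,300:]=0
c=np.vstack(cv2.findContours(m,cv2.RETR_EXTERNAL,cv2.CHAIN_APPROX_NONE)[0])[:,0]
a=np.linspace(0,2*np.pi,60,endpoint=False)
img=cv2.resize(s['pixels'][215:290,230:305],(600,600),interpolation=2)
for dz,col in((.0283,(0,255,0)),(-.0077,(255,255,0))):
    for ang in a:
        u=(proj(s,p+[.028*np.cos(ang),.028*np.sin(ang),dz])-[230,215]+.5)*8
        cv2.circle(img,(int(u[0]),int(u[1])),2,col,-1)
cv2.imwrite('pics/c7.png',img)
```

```text
[ 0.64614317 -0.11811087  0.20171969]
```

View pics/c7.png

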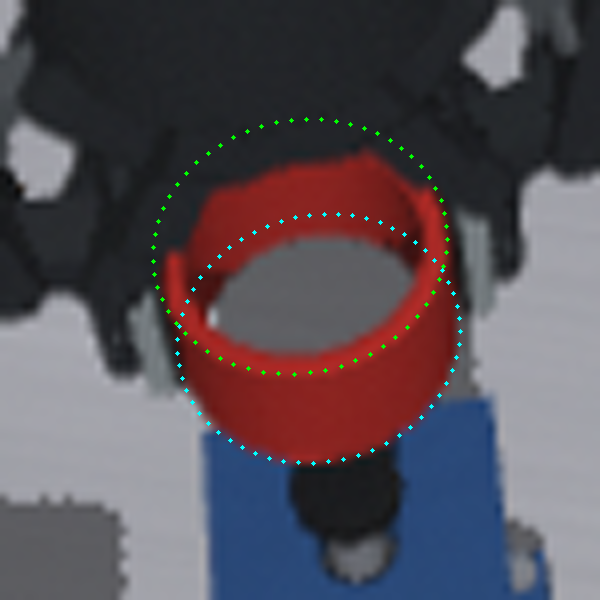

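The collar is level: its outline matches the prediction. I'll lower it over the plunger.

>>> {"name": "send_rows", "arguments": {"increments": [{"gripper": 1, "linear": [0.002, -0.0005, -0.015], "delta_rot": [0, 0, 0]}, {"gripper": 1, "linear": [0.002, -0.0005, -0.03], "delta_rot": [0, 0, 0]}, {"gripper": 1, "linear": [0.002, -0.0005, -0.04], "delta_rot": [0, 0, 0]}, {"gripper": 1, "linear": [0.002, -0.0005, -0.05], "delta_rot": [0, 0, 0]}, {"gripper": 1, "linear": [0.002, -0.0005, -0.056], "delta_rot": [0, 0, 0]}, {"gripper": 1, "linear": [0.002, -0.0005, -0.062], "delta_rot": [0, 0, 0]}]}}

```text
clock: 12.95
position: [0.6493, -0.1184, 0.1391]
ee_rot: [0.0, 0.973, 0.231, 0.0]
contact_force: [-0.4, -0.3, -0.6]
width: 0.0554
gripper_force: 32.3
```

>>> {"name": "send_rows", "arguments": {"increments": [{"gripper": 1, "linear": [0, 0, -0.006], "delta_rot": [0, 0, 0]}, {"gripper": 1, "linear": [0, 0, -0.012], "delta_rot": [0, 0, 0]}, {"gripper": 1, "linear": [0, 0, -0.016], "delta_rot": [0, 0, 0]}, {"gripper": 1, "linear": [0, 0, -0.018], "delta_rot": [0, 0, 0]}, {"gripper": 1, "linear": [0, 0, -0.02], "delta_rot": [0, 0, 0]}, {"gripper": 1, "linear": [0, 0, -0.02], "delta_rot": [0, 0, 0]}]}}

```text
clock: 13.55
position: [0.6492, -0.1183, 0.1192]
ee_rot: [-0.0, 0.973, 0.231, -0.0]
contact_force: [-0.8, 0.3, -0.6]
width: 0.0552
gripper_force: 32.3
```

>>> {"name": "send_rows", "arguments": {"increments": [{"gripper": 1, "linear": [0, 0, -0.001], "delta_rot": [0, 0, 0]}, {"gripper": 1, "linear": [0, 0, -0.002], "delta_rot": [0, 0, 0]}, {"gripper": 1, "linear": [0, 0, -0.002], "delta_rot": [0, 0, 0]}]}}

```text
clock: 13.85
position: [0.6495, -0.1183, 0.1178]
ee_rot: [0.0, 0.973, 0.231, 0.0]
contact_force: [-0.4, 0.4, 0.3]
width: 0.0553
gripper_force: 32.4
```

>>> {"name": "send_rows", "arguments": {"increments": [{"gripper": 1, "linear": [0, 0, -0.001], "delta_rot": [0, 0, 0]}, {"gripper": 0, "linear": [0, 0, -0.001], "delta_rot": [0, 0, 0]}, {"gripper": -0.5, "linear": [0, 0, -0.001], "delta_rot": [0, 0, 0]}, {"gripper": -1, "linear": [0, 0, -0.001], "delta_rot": [0, 0, 0]}, {"gripper": -1, "linear": [0, 0, -0.001], "delta_rot": [0, 0, 0]}, {"gripper": -1, "linear": [0, 0, -0.001], "delta_rot": [0, 0, 0]}, {"gripper": -1, "linear": [0, 0, -0.001], "delta_rot": [0, 0, 0]}]}}

```text
clock: 14.55
position: [0.6492, -0.1183, 0.1161]
ee_rot: [-0.0, 0.973, 0.231, -0.0]
contact_force: [-0.7, 0.5, -0.1]
width: 0.0856
gripper_force: 0.0
```

>>> {"name": "send_rows", "arguments": {"increments": [{"gripper": -1, "linear": [0, 0, 0.01], "delta_rot": [0, 0, 0]}, {"gripper": -1, "linear": [0, 0, 0.03], "delta_rot": [0, 0, 0]}, {"gripper": -1, "linear": [0, 0, 0.06], "delta_rot": [0, 0, 0]}, {"gripper": -1, "linear": [0, 0, 0.1], "delta_rot": [0, 0, 0]}, {"gripper": -1, "linear": [-0.03, 0, 0.12], "delta_rot": [0, 0, 0]}, {"gripper": -1, "linear": [-0.07, 0, 0.12], "delta_rot": [0, 0, 0]}, {"gripper": -1, "linear": [-0.11, 0, 0.12], "delta_rot": [0, 0, 0]}, {"gripper": -1, "linear": [-0.12, 0, 0.12], "delta_rot": [0, 0, 0]}]}}

```text
clock: 15.35
position: [0.5252, -0.1177, 0.2376]
ee_rot: [-0.0, 0.973, 0.231, -0.001]
contact_force: [0.5, -0.4, 0.3]
width: 0.0852
gripper_force: 0.0
```

Run:
```python
from h import *
s=get('scene');t=get('top');S=get_state();print(S['position'],S['contact_force'])
cv2.imwrite('pics/c8.png',np.hstack([cv2.resize(s['pixels'][240:340,230:330],(390,390),interpolation=2),cv2.resize(s['pixels'][240:340,400:500],(390,390),interpolation=2)]))
```

```text
[ 0.52822926 -0.1182124   0.23764188] [ 1.50945632 -0.36750128 -0.58210103]
```

View pics/c8.png

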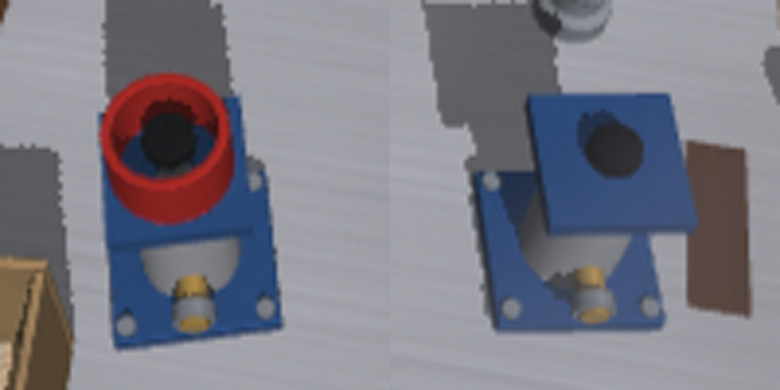

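The collar sits flat and centred round the part-way plunger (crop (168,140)). The other plunger is home and the arm is clear.

```bash
python3 -c "
from rig import sign_off
print(sign_off())"
```

```text
the job is handed in; nothing more can be done
None
```

I handed the job in at about 15 s: the clear pump (robot's left) was pressed to its firm stop, the clogged one (right) was left part-way at about 12.5 N, and the red collar looks flat and centred on its flange; no verdict came back.

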